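# Seat a bronze collar in the corner of the sanding jig and switch on its hold-down

## Robot

A 6-joint arm with a two-finger parallel gripper is mounted at the origin on the work surface. World frame = base frame: x ahead of the robot, y to its left, z up, the work surface at z = 0. Lengths are in mm, angles in rad, forces in N, time in s.
With the tool pointing down it reaches from about 300 to 875 mm from the base axis. Payload 4.2 kg.
Tool frame: the origin (TCP) lies midway between the tips of the shut fingers; the grasp point (between the pads) lies 19 mm behind it; x points along the fingers, y is the direction in which the jaws open and shut, and the axes are right-handed (so a half turn about x gives the same grasp; the last joint's range is limited). The gripper opens to 85 mm and grips with 20 to 120 N. Pads are 22 mm wide; open, the fingers measure 114 mm over their backs; the gripper's body (76 mm by 85 mm) begins 54 mm behind the grasp point. The pads swing forward as they close: fully open they stand 13 mm farther back than shut.
Start: joints at [1.213, 0.32, 1.565, -0, 1.257, -0.02], TCP at [190.564, 542.519, 231.338] pointing down, gripper open.
Joint ranges: [-3.11, 3.11], [-0.84, 2.01], [0.21, 2.61], [-1.34, 4.49], [0.05, 2.63], [-2.56, 2.56]. Speed limits (rad/s): [2.57, 2.57, 3.14, 3.14, 3.14, 3.14].

## Interface

Orientations are given as a rotation vector (axis times angle).
In Python, from cell import r, telemetry, imaging, order gives the robot as it stands. The module is installed in compiled form; this text tells all that it offers. Calls block until the motion is done:
- r.move_to(position, orientation): joint-space move of the TCP to a pose.
- r.movel(position, rot=None, velocity=150, force_limit=None): straight line of the TCP; rot=None keeps the orientation; velocity is the mean speed in mm/s. With force_limit (N) it stops when the force on the tool has changed by that much, and returns True; else False.
- r.movej(angles): joint-space move.
- r.grip(opening, grip_force=None): finger opening in mm; grip_force is the grip in N (None keeps the last); returns when the fingers have stopped.
- r.wait(seconds).
- r.inverse_kinematics(position, orientation): joint angles nearest the present ones, or None.
- telemetry.sense(): the state.
- imaging.get_image(name): name is "scene" or "top" or "wrist"; returns (picture, depth): 384x512x3 uint8, red, green, blue; 384x512 float32, mm along the optical axis (not along the pixel's ray), 0 where there is no reading.
- imaging.camera_params(name): a dict with "fx", "fy", "cx", "cy" (pixels), "k1" (the pictures are not rectified: a ray, as slopes to the right and down, at radius r is drawn at 1 + k1 r^2 times it, then the intrinsics apply), "rvec" (rotation vector, rad) and "tvec" (3), from world to camera coordinates, as OpenCV has them. Camera axes: x right, y down, z forward; pixel columns grow to the right and rows downward; lengths in mm; the calibration is good to about 2 mm. A picture is of the moment at which its call begins: read the wrist's pose just before it. camera_params takes no time and is no camera call; for the wrist camera it gives the pose at the moment of the call.
A pose or a line that the arm cannot do raises r.IKError and nothing moves.
- order.job_done(): hands the job in, once; it reports no verdict.
The state is a dict: "t": time; "joints": joint angles; "dq": joint speeds; "effort": joint torques, N m; "position": TCP position; "orientation": TCP orientation; "ft_force": force on the tool from outside, world axes, zero at the start; "moment": the same for the moment, N m; "grip_width": finger opening in mm.
Only numpy, scipy, OpenCV 4.12 (cv2) and the standard library are available. Lean on these libraries where they do the work, as an engineer would, in place of code of your own. Each camera call takes 0.05 s, during which the arm holds its last target.

## Task

Without gripping or lifting it, push the bronze collar across the jig plate against the long rail, well before the corner, then keep it against the rail while you slide it along into the corner pocket, so that it touches both the rail and the end stop. Then press the raised end of the black rocker switch fully down to turn on the suction that holds the collar, and move clear. Leave the other things on the bench where they are.

Things in the scene. Friction and masses are not known exactly. Their poses are not given: they have to be found in the camera images.
- jig: Fixed jig: flat aluminium plate, 160 (x) by 300 (y) mm, 8 mm thick, on the bench; origin under its centre, z up. A wooden rail runs along its whole +x edge: inner face at x = +64 mm, top 22 mm above the bench. A wooden end stop, equally high, crosses from the rail: face at y = +120 mm, looking to -y, spanning x = -6 to +64 mm. Rail and stop form the corner pocket; the rest is open.
- pocket (a point): Point on the top face of the plate in the corner pocket, at x = 41, y = 97, z = 8 mm in the jig's frame, among five small dark suction holes: where the centre of the collar's underside is when the collar touches both rail and stop. Same axes as the jig.
- collar: The bronze collar, loose: a round disc lying on the jig plate, 46 mm diameter, 14 mm tall, its bore closed flush by a dark glass pane; about 90 g, polished and slippery (friction about 0.3). Origin under its centre, z up. It starts 45 to 90 mm short of the rail and 135 to 210 mm short of the pocket along the rail; it may come within 75 mm of the pocket only while against the rail.
- panel: Fixed sanding block panel, a pale wooden block 120 mm along its x, 90 mm along its y, 36 mm tall, with the black rocker switch in the middle of its top in a 3 mm high grey bezel. Origin at the centre of its underside.
- rocker (a joint): Rocker switch: black paddle 60 mm along the panel's x, 30 mm along y, 10 mm thick, rocking about the panel's y axis on a pivot 51 mm above the bench at the panel's middle. 0 rad = off (its +x end stands up, 8.6 deg from level), 0.30 rad = on (+x end fully down). About 2 N at the raised end moves it; it stays where left.
- rocker_raised (a point): Point on the top face of the rocker, 22 mm from the pivot towards its +x end (the end that stands up while off): where to press. It is about 60 mm above the bench when off and about 53 mm when on; moves with the rocker.
- plug: Bystander: pale turned maple plug, 36 mm diameter, 22 mm tall with a narrower top, standing on the jig plate on the side away from the rail, near the stop's end. Origin under its centre. Leave it.
- strip_a: Bystander: smoked mirror strip, 28 x 160 x 5 mm, lying on the bench behind the jig's rail, the nearer of two. Origin under its centre. Leave it.
- strip_b: Bystander: the second smoked mirror strip, 28 x 160 x 5 mm, farther behind the rail. Leave it.
- barrel: Bystander: bare maple barrel, a tube of 56 mm diameter, 100 mm tall, standing at the left of the bench. Origin under its centre. Leave it.
- marble_center (a point): Bystander: centre of the lavender glass marble, 28 mm diameter, in a low black rest ring on the bench beyond the panel. Leave it.
- glue: Bystander: white bottle, 40 mm diameter, 90 mm tall, standing at the left of the bench. Leave it.
- beadcup: Bystander: white cup, 60 mm diameter, 45 mm tall, standing at the left of the bench. Leave it.
Things that resemble listed ones, but are neither listed nor needed, are in the scene too. Several things have the shape of the collar; the one meant has the colours described above. Leave any red look-alike of the panel alone.

How it is judged (in metres and radians):
On the way, in this order (a step that is already met when the one before it is completed fails the run):
1. the collar is pushed against the rail (within 4 mm) while still more than 75 mm short of the pocket (x of collar in the frame of jig above 0.037 m and y of collar in the frame of jig below 0.022 m and height (world z) of collar below 0.012 m), for 0.1 s.
2. the collar sits in the corner pocket, within 4 mm of both rail and stop (x of collar in the frame of jig between 0.037 and 0.046 m and y of collar in the frame of jig between 0.093 and 0.102 m and height (world z) of collar below 0.012 m and angle between collar's own z axis and vertical below 0.1 rad), for 0.2 s.
3. the rocker is pressed fully to on (value of joint rocker above 0.24 rad), for 0.1 s.
At the end, for the whole second after the job is handed in: The collar lies flat and at rest in the corner pocket, within 4 mm of touching both the rail and the end stop, and the rocker is on (at least 0.24 of 0.30 rad) (all of step 2 and value of joint rocker above 0.24 rad and linear speed of collar below 0.01 m/s).
It fails at once if the collar is lifted more than 8 mm off the plate (height (world z) of collar above 0.016 m).
It fails at once if the collar is tipped more than 20 degrees (angle between collar's own z axis and vertical above 0.35 rad).
It fails at once if the collar comes within 75 mm of the pocket more than 10 mm away from the rail (y of collar in the frame of jig above 0.022 m and x of collar in the frame of jig below 0.031 m).
It fails at once if a bystander is moved more than 20 mm (distance of any of plug, strip_a, strip_b, barrel, marble_center, glue, beadcup from where it was at the start of the episode above 0.02 m).
It also fails if it takes over 58 s, if anything falls off the work surface, if the arm or the gripper's body presses on something with over 40 N, if the wrist force passes 120 N, or if a joint passes its speed limit or range.

## Working session

There is one attempt and no reset: what is moved stays moved. The work goes in short steps, each a Python script; the robot and the scene stay as the last script left them, time stands still between calls to the robot, and variables do not carry over. Pictures are saved under pics/ and viewed, and the job is handed in when it is done.

```bash
mkdir -p pics
python3 - <<'E'
from cell import r, telemetry, imaging, order
import cv2, numpy as np
s=telemetry.sense(); print(s)
for n in ["scene","top","wrist"]:
    p=imaging.camera_params(n); im,d=imaging.get_image(n)
    print(n,p); np.savez(f"{n}0.npz",im=im,d=d,**{k:np.array(v) for k,v in p.items()})
    cv2.imwrite(f"pics/{n}0.png",cv2.resize(im[:,:,::-1],(800,600),interpolation=cv2.INTER_CUBIC))
E
```

```text
{'t': 0.0, 'joints': array([ 1.21300845e+00,  3.20299072e-01,  1.56570547e+00,  1.42471877e-05,
        1.25739416e+00, -2.00161418e-02]), 'dq': array([-0.00058716,  0.00113834,  0.00176553,  0.00117989,  0.00112334,
        0.00039668]), 'effort': array([ 1.98265210e-03, -4.15528286e+01, -2.34167594e+01,  1.47901812e-05,
        7.82321440e-03, -1.21693580e-05]), 'position': array([190.37959932, 542.05094554, 230.4678772 ]), 'orientation': array([ 0.26367671,  1.55484829, -0.26647018]), 'ft_force': array([-0.32815726,  1.27443479,  0.52195122]), 'moment': array([ 0.03152096, -0.01577916, -0.01202477]), 'grip_width': 85.22989827723966}
scene {'fx': 370.8568841157196, 'fy': 370.8568841157196, 'cx': 255.13853355990327, 'cy': 192.45100590853374, 'k1': 0.01841446118060951, 'rvec': array([ 2.1600464 ,  1.38882088, -0.45191783]), 'tvec': array([-254.69174407, -376.12278557, 1445.43941651])}
top {'fx': 461.5430288229022, 'fy': 461.5430288229022, 'cx': 255.915182318203, 'cy': 189.34599954753807, 'k1': 0.011023834741181666, 'rvec': array([ 2.13165465, -2.13847449,  0.13031379]), 'tvec': array([  32.08294414,  571.61034717, 1165.69167041])}
wrist {'fx': 345.8140021315436, 'fy': 345.8140021315436, 'cx': 256.0218855621602, 'cy': 194.73328786694273, 'k1': -0.039069916715400624, 'rvec': array([-2.36055912, -1.67118415, -0.24404347]), 'tvec': array([-574.92357058,  -37.38877699,  378.61422366])}
```

View pics/top0.png

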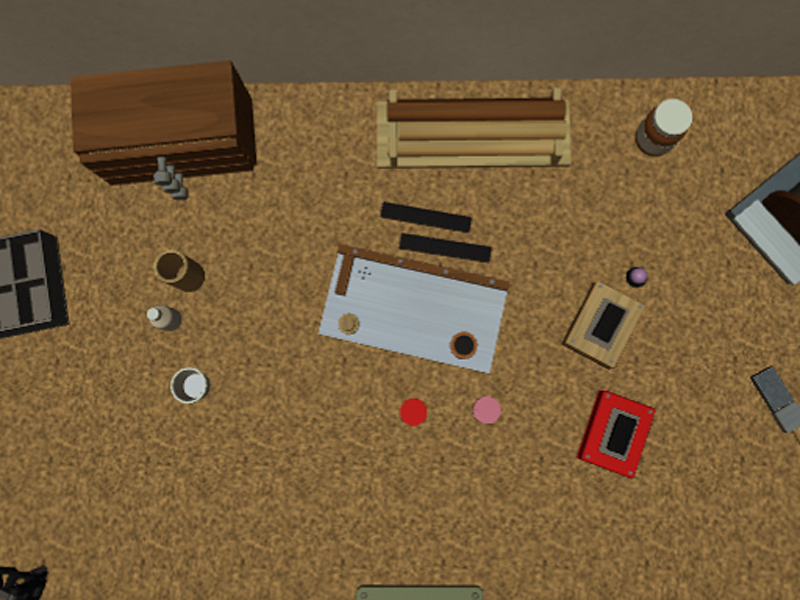

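View pics/scene0.png

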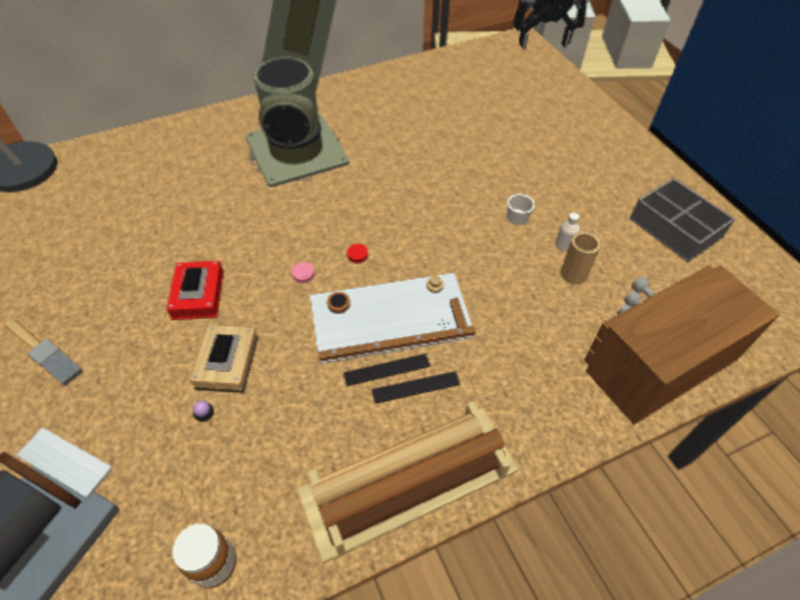

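View pics/wrist0.png

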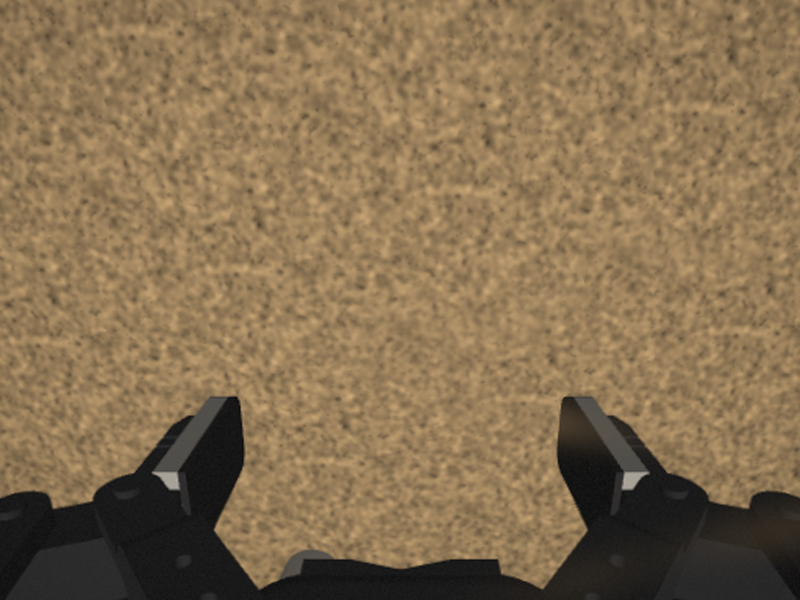

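The top view (800x600) shows the jig plate at about (320–508, 248–373). The rail is on its far edge, the stop on its left, and the suction holes at (364,272). The bronze collar is at (463,345), the plug at (348,322), the wooden panel at (603,325) and the red decoy panel at (617,434). Next I'll measure these.

```bash
cat > h.py <<'E'
import numpy as np, cv2
from scipy.spatial.transform import Rotation as R
def K(p): return np.array([[p['fx'],0,p['cx']],[0,p['fy'],p['cy']],[0,0,1.]])
def dist(p): return np.array([float(p['k1']),0,0,0,0])
def cast(p,uv,z):
    uv=np.asarray(uv,float).reshape(-1,1,2)
    n=cv2.undistortPoints(uv,K(p),dist(p)).reshape(-1,2)
    Rm=cv2.Rodrigues(np.asarray(p['rvec'],float))[0]; t=np.asarray(p['tvec'],float)
    c=-Rm.T@t; d=np.c_[n,np.ones(len(n))]@Rm
    return c+d*((z-c[2])/d[:,2])[:,None]
def proj(p,X):
    return cv2.projectPoints(np.asarray(X,float).reshape(-1,3),np.asarray(p['rvec'],float),np.asarray(p['tvec'],float),K(p),dist(p))[0].reshape(-1,2)
E
python3 - <<'E'
from h import *
q=np.load('top0.npz'); im=q['im']; hsv=cv2.cvtColor(im,cv2.COLOR_RGB2HSV)
print(hsv[200,260],im[200,260], 'collar ring',im[228,296],im[214,296],im[221,288], 'panel',hsv[195,370],hsv[225,385],'bezel',hsv[195,383], hsv[210,380])
def comps(m,name):
    n,l,st,c=cv2.connectedComponentsWithStats(m.astype(np.uint8))
    for i in range(1,n):
        if st[i,4]>15: print(name,st[i],c[i].round(1))
    return l,st
H,S,V=[hsv[...,i].astype(int) for i in range(3)]
m=(S<60)&(V>120); m[:140]=0; m[250:]=0; m[:,:190]=0; m[:,340:]=0
comps(m,'plate')
cs,_=cv2.findContours(m.astype(np.uint8),cv2.RETR_EXTERNAL,cv2.CHAIN_APPROX_NONE)
c=max(cs,key=cv2.contourArea); rect=cv2.minAreaRect(c); print(rect,cast(q,cv2.boxPoints(rect),8).round(1))
# holes
roi=np.zeros_like(m); roi[165:185,222:245]=1
comps((roi>0)&(V<130),'hole')
# crops
for n,(x,y,w,h) in dict(jig=(195,145,140,105),panel=(350,160,80,90)).items():
    cv2.imwrite(f'pics/c_{n}.png',cv2.resize(im[y:y+h,x:x+w,::-1],None,fx=5.5,fy=5.5,interpolation=cv2.INTER_NEAREST))
E
```

```text
[102  22 173] [158 167 173] collar ring [139  84  38] [102  63  35] [133 104  86] panel [ 18 141 128] [ 19 118 158] bezel [ 19 111 140] [21 41 44]
plate [ 204  162  121   77 5402] [265.3 199.9]
((263.8429260253906, 200.13766479492188), (112.9050064086914, 53.484195709228516), 12.642151832580566) [[ 511.   173.1    8. ]
 [ 653.3  143.3    8. ]
 [ 583.8 -153.8    8. ]
 [ 444.5 -119.8    8. ]]
hole [222 165   5  19  52] [223.2 171.5]
hole [230 165  15   4  34] [238.8 165.9]
```

```bash
ls pics
```

```text
c_jig.png
c_panel.png
scene0.png
top0.png
wrist0.png
```

View pics/c_jig.png

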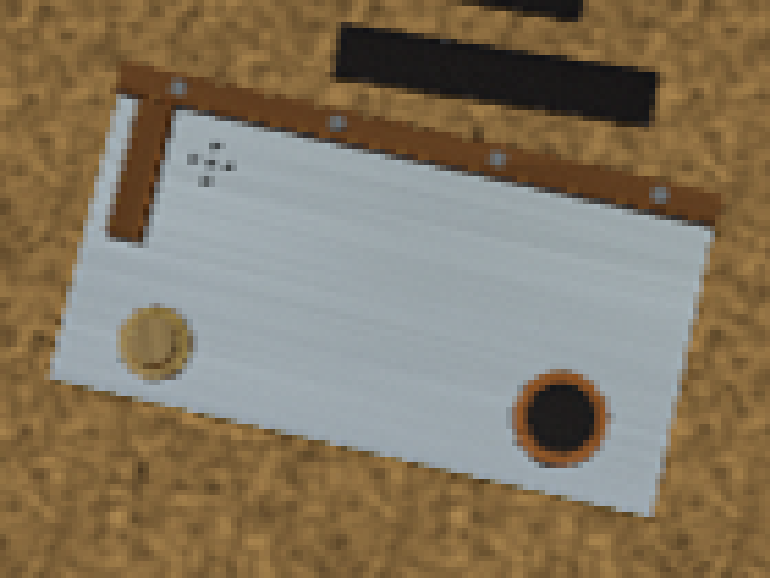

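View pics/c_panel.png

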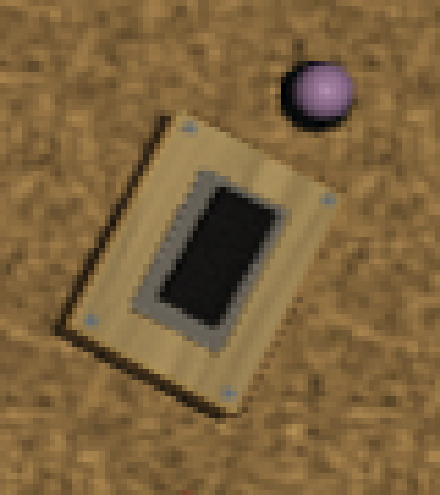

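```bash
cat >> h.py <<'E'
def seg(im,d=None): return cv2.cvtColor(im,cv2.COLOR_RGB2HSV)
E
python3 - <<'E'
from h import *
q=np.load('top0.npz'); im=q['im']; d=q['d']; hsv=seg(im)
H,S,V=[hsv[...,i].astype(int) for i in range(3)]
# jig frame estimate: line fits on plate mask edges
A=np.array([511,173.1]);B=np.array([444.5,-119.8]);C=np.array([653.3,143.3]);D=np.array([583.8,-153.8])
yj=(A-B)+(C-D); yj/=np.linalg.norm(yj); xj=np.array([yj[1],-yj[0]])
rail=((C+D)/2)@xj; print('angle x',np.degrees(np.arctan2(xj[1],xj[0])),'width',rail-((A+B)/2)@xj)
ymid=(A+B+C+D)@yj/4
org=xj*((rail-64)*.5+.5*(((A+B)/2)@xj+80))+yj*ymid; print('org',org)
hol=cast(q,[(233.5,174.6)],8)[0]; print('pocket by holes',hol, 'by plate',org+41*xj+97*yj)
g=(H<25)&(S>110)&(V>60); 
# collar : dark + bronze within plate
roi=np.zeros(V.shape,bool); roi[208:234,284:310]=1
m=roi&~((S<60)&(V>120)); c,rad=cv2.minEnclosingCircle(np.argwhere(m)[:,::-1].astype(np.float32).reshape(-1,1,2)); print(c,rad)
cc=cast(q,[c,(c[0]+rad,c[1])],22); print('collar',cc[0],np.linalg.norm(cc[1]-cc[0]))
v=cc[0][:2]-org; print('in jig',v@xj,v@yj)
roi=np.zeros(V.shape,bool); roi[185:225,375:405]=1
m=(roi&(V<45)).astype(np.uint8); cs,_=cv2.findContours(m,0,1); k=max(cs,key=cv2.contourArea); rc=cv2.minAreaRect(k); print(rc, cast(q,cv2.boxPoints(rc),56).round(1), cast(q,[rc[0]],56))
print('base',cast(q,[(256,390)],0))
for n in ('wrist','top'):
    p=np.load(n+'0.npz'); Rm=cv2.Rodrigues(p['rvec'])[0]; print(n,-Rm.T@p['tvec'],Rm)
print(R.from_rotvec([0.26367671,1.55484829,-0.26647018]).as_matrix().round(3))
E
```

```text
angle x -12.98043115726873 width 144.3674370843708
org [555.9455747    8.90305397]
pocket by holes [617.3243973   91.68217418   8.        ] by plate [617.68586571  94.21504882]
(293.0, 223.5) 13.086352348327637
collar [483.49312753 -66.57274186  22.        ] 34.28570946766268
in jig -53.647816557774654 -89.82129277789441
((388.9576110839844, 205.9764404296875), (11.752558708190918, 23.699373245239258), 29.05460548400879) [[ 506.  -281.3   56. ]
 [ 559.1 -312.7   56. ]
 [ 544.3 -338.1   56. ]
 [ 491.3 -306.7   56. ]] [[ 525.08061788 -309.69084936   56.        ]]
base [[62.44965782 31.78428992  0.        ]]
wrist [122.25487305 567.10664306 372.46149387] [[ 0.33247073  0.94311234 -0.00152464]
 [ 0.90329276 -0.3179677   0.28802556]
 [ 0.27115568 -0.09713727 -0.95762151]]
top [ 396.77781084    2.27261777 1236.59491297] [[-0.00147315 -0.99971958 -0.02363462]
 [-0.98945249  0.0048807  -0.1447755 ]
 [ 0.14485025  0.02317206 -0.98918222]]
[[-0.001  0.331  0.943]
 [-0.002  0.943 -0.331]
 [-1.    -0.002 -0.   ]]
```

```bash
cat >> h.py <<'E'
def rot(a):  # tool x down, tool z horizontal at world angle a (deg)
    a=np.radians(a); z=np.array([np.cos(a),np.sin(a),0]); x=np.array([0,0,-1.])
    return R.from_matrix(np.c_[x,np.cross(z,x),z]).as_rotvec()
E
python3 - <<'E'
from h import *
from cell import r, telemetry, imaging
o=rot(-13); z=np.array([np.cos(np.radians(-13)),np.sin(np.radians(-13))])
for n,t in (('jigw',np.array([540,5])),('panw',np.array([525,-310]))):
    xy=t-26*z
    r.move_to([xy[0],xy[1],230],o); r.wait(.2)
    p=imaging.camera_params('wrist'); im,d=imaging.get_image('wrist')
    np.savez(f"{n}.npz",im=im,d=d,**{k:np.array(v) for k,v in p.items()})
    cv2.imwrite(f"pics/{n}.png",cv2.resize(im[:,:,::-1],(800,600),interpolation=cv2.INTER_CUBIC))
s=telemetry.sense(); print(s['t'],s['joints'],s['position'],s['ft_force'])
E
```

```text
4.075 [-5.64612860e-01  3.35620002e-01  1.54356792e+00  1.43137337e-04
  1.26217535e+00 -1.91027868e+00] [ 500.09795231 -303.0950211   230.19960218] [-0.10625607  0.32920662  1.05303636]
```

View pics/jigw.png

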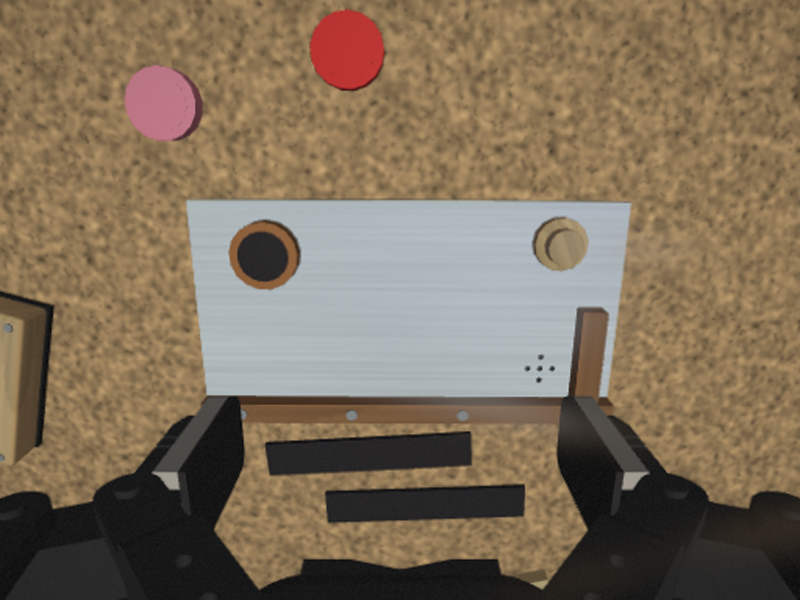

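View pics/panw.png

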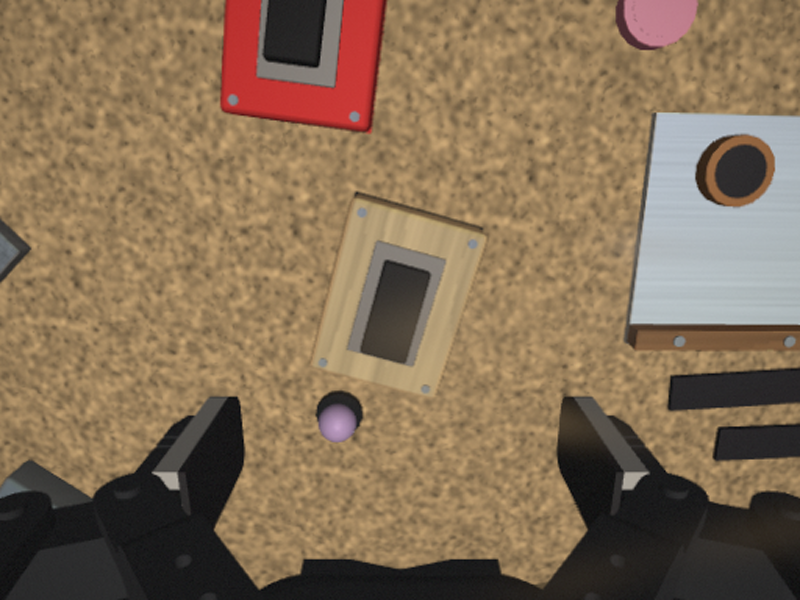

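The jig view shows the collar at (265,255), the holes at (540,368) and the rail inner edge at row 397. The panel view shows the rocker at (397,311), with a raised-looking end near the marble. I'll confirm that end with the depth image.

Run:
```python
from h import *
def circ(q,m,zz,nm):
    cs,_=cv2.findContours(m.astype(np.uint8),cv2.RETR_EXTERNAL,cv2.CHAIN_APPROX_NONE); k=max(cs,key=cv2.contourArea)
    P=cast(q,k.reshape(-1,2),zz)[:,:2].astype(np.float32)
    e=cv2.fitEllipse(P.reshape(-1,1,2)); print(nm,e); return np.array(e[0])
q=np.load('jigw.npz'); hsv=seg(q['im']); H,S,V=[hsv[...,i].astype(int) for i in range(3)]
roi=np.zeros(V.shape,bool); roi[136:190,140:198]=1
c1=circ(q,roi&((S>110)|(V<60)),22,'collar ring wrist')
c1b=circ(q,roi&(V<55),22,'pane wrist')
roi[:]=0; roi[224:248,333:358]=1
n,l,st,c=cv2.connectedComponentsWithStats((roi&(V<110)).astype(np.uint8)); 
g=[c[i] for i in range(1,n) if 3<st[i,4]<40]; print('holes px',np.round(g,1)); hw=cast(q,g,8); print(hw.round(1),'mean',hw.mean(0))
# plate edges
m=((S<60)&(V>110)).astype(np.uint8); m[:120]=0;m[:,:115]=0; m[256:]=0
def line(pts,zz):
    P=cast(q,pts,zz)[:,:2].astype(np.float32); vx,vy,x0,y0=cv2.fitLine(P,cv2.DIST_HUBER,0,.01,.01).ravel(); return np.array([vx,vy]),np.array([x0,y0]),P
up=[(u,np.argmax(m[:,u])-.5) for u in range(135,390,4)]
d1,p1,_=line(up,8); a1=np.degrees(np.arctan2(d1[1],d1[0]))
lo=[]
for u in range(165,330,4):
    col=m[170:,u]; lo.append((u,170+len(col)-1-np.argmax(col[::-1])+.5))
d2,p2,_=line(lo,8); a2=np.degrees(np.arctan2(d2[1],d2[0]))
le=[(np.argmax(m[v]>0)-.5,v) for v in range(135,245,4)]
d3,p3,_=line(le,8); a3=np.degrees(np.arctan2(d3[1],d3[0]))
print('angles',a1,a2,a3)
a=a1 if a1>0 else a1+180
yj=np.array([np.cos(np.radians(a)),np.sin(np.radians(a))]);xj=np.array([yj[1],-yj[0]])
print('xj',xj,'-x edge',p1@xj,'rail',p2@xj,'diff(144)',(p2-p1)@xj,'-y edge',p3@yj)
org=xj*((p1@xj+80+p2@xj-64)/2)+yj*(p3@yj+150); print('org',org)
h=hw.mean(0)[:2]-org; print('pocket jig',h@xj,h@yj)
v=c1-org; print('collar jig',v@xj,v@yj)
q=np.load('top0.npz'); hsv=seg(q['im']); H,S,V=[hsv[...,i].astype(int) for i in range(3)]
roi[:]=0; roi[210:232,286:308]=1
circ(q,roi&((S>110)|(V<60)),22,'collar top'); circ(q,roi&(V<55),22,'pane top')
# panel
q=np.load('panw.npz'); d=q['d'];hsv=seg(q['im']); H,S,V=[hsv[...,i].astype(int) for i in range(3)]
roi[:]=0; roi[155:242,222:285]=1
m=(roi&(V<62)).astype(np.uint8); cs,_=cv2.findContours(m,0,1); k=max(cs,key=cv2.contourArea); rc=cv2.minAreaRect(k); print(rc, cv2.boxPoints(rc))
mm=cv2.erode(cv2.drawContours(np.zeros_like(m),[k],-1,1,-1),np.ones((3,3))); 
vv,uu=np.nonzero(mm); zz=d[vv,uu]; ok=zz>0
n=cv2.undistortPoints(np.c_[uu,vv][ok].astype(float).reshape(-1,1,2),K(q),dist(q)).reshape(-1,2)
X=(np.c_[n,np.ones(len(n))]*zz[ok][:,None]-q['tvec'])@cv2.Rodrigues(q['rvec'])[0]
A=np.c_[X[:,:2]-X[:,:2].mean(0),np.ones(len(X))]; s=np.linalg.lstsq(A,X[:,2],rcond=None)[0]; print(len(X),'mean',X.mean(0),'slope',s,np.degrees(np.arctan(np.hypot(s[0],s[1]))),'uphill dir',np.degrees(np.arctan2(s[1],s[0])))
print('box3d',cast(q,cv2.boxPoints(rc),56).round(1))
# screws z=36
m=(roi*0).astype(np.uint8)
```

```text
collar ring wrist ((493.25787353515625, -75.41759490966797), (43.33818817138672, 45.998592376708984), 27.324993133544922)
pane wrist ((493.8464660644531, -76.88685607910156), (31.33822250366211, 31.783784866333008), 160.6722412109375)
holes px [[345.7 228. ]
 [337.2 235.6]
 [345.  235.3]
 [353.  235.3]
 [344.3 243. ]]
[[612.2  94.1   8. ]
 [619.2  83.1   8. ]
 [620.9  91.9   8. ]
 [622.9 100.9   8. ]
 [630.2  89.7   8. ]] mean [621.07375218  91.92500902   8.        ]
angles 76.98301 77.00228 -13.190715
xj [ 0.9743033  -0.22524002] -x edge 462.76224 rail 607.0514 diff(144) 144.28915 -y edge -16.689049
org [558.98285   7.60096]
pocket jig 41.50222137004747 96.14255624672965
collar jig -45.336959864645905 -95.68914716397921
collar top ((491.2501220703125, -75.6664810180664), (40.65690231323242, 42.364723205566406), 62.48670196533203)
pane top ((491.43511962890625, -76.04708862304688), (29.212480545043945, 30.17116928100586), 109.56629943847656)
((255.64610290527344, 187.87391662597656), (30.29728889465332, 37.20249938964844), 15.52410888671875) [[236.0716  201.74211]
 [246.02861 165.89684]
 [275.2206  174.00572]
 [265.2636  209.851  ]]
546 mean [ 509.63510087 -305.54630287   52.53415429] slope [ 0.1294623  -0.07273464 52.53415429] 8.446423728339129 uphill dir -29.328191947671137
box3d [[ 524.9 -327.6   56. ]
 [ 492.9 -310.2   56. ]
 [ 506.6 -285.3   56. ]
 [ 539.2 -302.1   56. ]]
```

Run:
```python
from h import *
q=np.load('panw.npz'); d=q['d'];hsv=seg(q['im']); H,S,V=[hsv[...,i].astype(int) for i in range(3)]
vv,uu=np.mgrid[110:265,190:320]; vv=vv.ravel();uu=uu.ravel(); zz=d[vv,uu]
n=cv2.undistortPoints(np.c_[uu,vv].astype(float).reshape(-1,1,2),K(q),dist(q)).reshape(-1,2)
X=(np.c_[n,np.ones(len(n))]*zz[:,None]-q['tvec'])@cv2.Rodrigues(q['rvec'])[0]
for lo,hi in ((44,70),(30,70)):
    k=(zz>0)&(X[:,2]>lo)&(X[:,2]<hi); m=np.zeros(V.shape,np.uint8); m[vv[k],uu[k]]=1
    cs,_=cv2.findContours(m,0,1); c=max(cs,key=cv2.contourArea)
    mm=cv2.drawContours(np.zeros_like(m),[c],-1,1,-1); sel=k&(mm[vv,uu]>0)
    rc=cv2.minAreaRect(X[sel][:,:2].astype(np.float32)); print(lo,sel.sum(),rc,cv2.boxPoints(rc).round(1).tolist(),np.percentile(X[sel][:,2],[2,50,98]))
# screws
for px in [(362,213),(473,244),(323,363),(425,389)]:
    print(cast(q,[np.array(px)/1.5625],37).round(1))
print(np.mean([cast(q,[np.array(px)/1.5625],37)[0] for px in [(362,213),(473,244),(323,363),(425,389)]],0))
```

```text
44 1910 ((527.08544921875, -311.5242919921875), (30.006237030029297, 59.86296081542969), 61.345489501953125) [[493.6000061035156, -310.29998779296875], [546.2000122070312, -339.0], [560.5, -312.70001220703125], [508.0, -284.0]] [49.67475778 55.01231713 59.65642509]
30 9731 ((527.1248779296875, -311.4195556640625), (90.08061218261719, 119.52978515625), 61.242427825927734) [[453.1000061035156, -322.20001220703125], [557.7999877929688, -379.70001220703125], [601.2000122070312, -300.70001220703125], [496.3999938964844, -243.1999969482422]] [32.80284093 35.67140724 58.62430429]
[[ 465.3 -318.3   37. ]]
[[ 499.7 -255.2   37. ]]
[[ 556.4 -368.2   37. ]]
[[ 590.4 -305.6   37. ]]
[ 527.9376391  -311.82610852   37.        ]
```

```bash
cat >> h.py <<'E'
ORG=np.array([558.98,7.6]); XJ=np.array([.9743,-.22524]); YJ=np.array([.22524,.9743])
def W(x,y,z): return np.r_[ORG+x*XJ+y*YJ,z]
def J(p): v=np.asarray(p)[:2]-ORG; return np.r_[v@XJ,v@YJ].round(1)
E
python3 - <<'E'
from h import *
from cell import r, telemetry, imaging
c=J([493.7,-76]); print('collar jig',c)
o=rot(-13.02); r.grip(0)
r.move_to(W(c[0]-46,c[1],60),o); r.movel(W(c[0]-46,c[1],13.5),velocity=80); r.wait(.2)
s=telemetry.sense(); print(s['t'],J(s['position']),s['position'][2],s['ft_force'],s['grip_width'])
hit=r.movel(W(11,c[1],13.5),velocity=50,force_limit=6)
s=telemetry.sense(); print(hit,s['t'],J(s['position']),s['position'],s['ft_force'])
p=imaging.camera_params('wrist')
for n in ('wrist','top'):
    p=imaging.camera_params(n); im,d=imaging.get_image(n)
    np.savez(f"{n}1.npz",im=im,d=d,**{k:np.array(v) for k,v in p.items()})
    cv2.imwrite(f"pics/{n}1.png",cv2.resize(im[:,:,::-1],(800,600),interpolation=cv2.INTER_CUBIC))
E
```

```text
collar jig [-44.8 -96.2]
6.9167 [-90.4 -96.2] 13.982203265230298 [ 0.06233924 -1.49485074 -0.70045436] 0.09632603057645414
True 8.7333 [  5.9 -96.3] [543.05831506 -87.518088    12.72975967] [-0.62340801 -0.23328259  0.76922746]
```

View pics/wrist1.png

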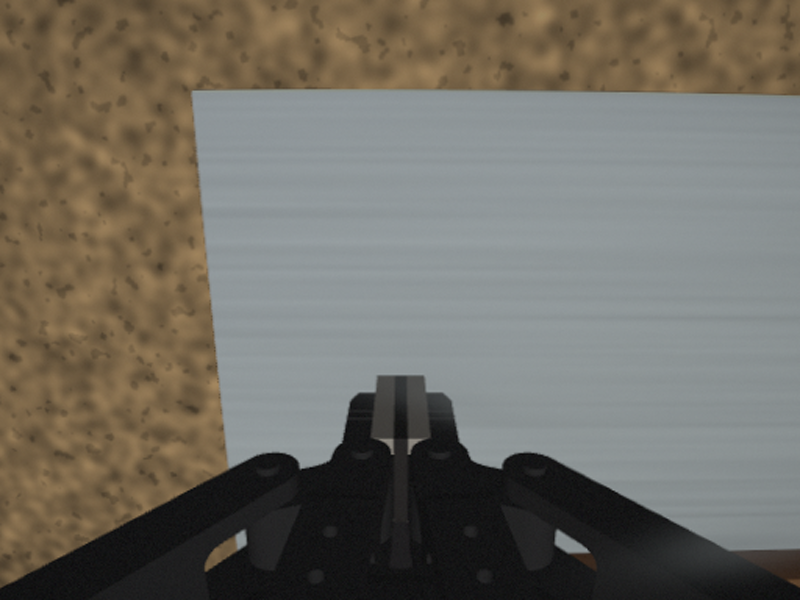

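View pics/top1.png

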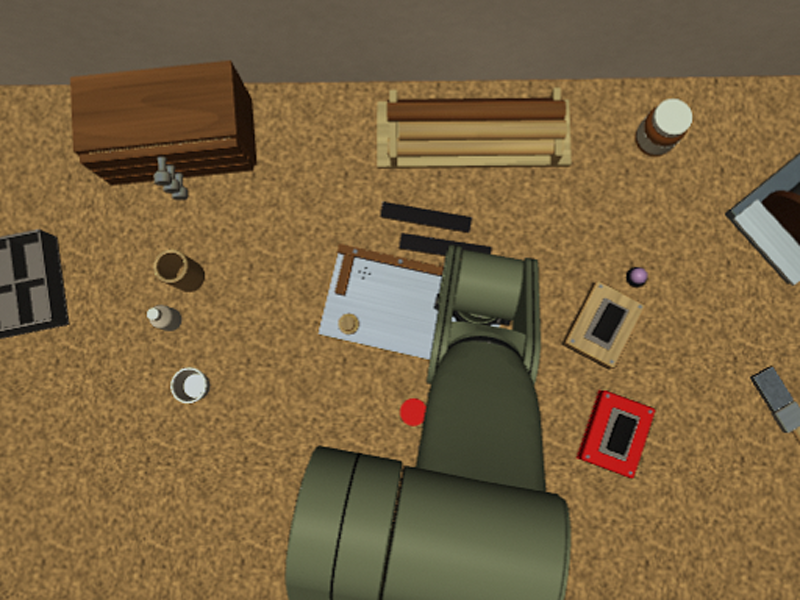

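The wrist and top pictures don't show the collar, because the gripper hides it. The push stopped on force at jig x = 5.9 mm, and collar-at-rail predicts 7. I'll back off and look.

Run:
```python
from h import *
from cell import r, telemetry, imaging
r.movel(W(-14,-96.3,13.5),velocity=80); r.movel(W(-50,-96.3,150),velocity=200); 
xy=W(-70,-80,220); r.movel(xy,velocity=200); r.wait(.1)
p=imaging.camera_params('wrist'); im,d=imaging.get_image('wrist'); np.savez("w2.npz",im=im,d=d,**p)
cv2.imwrite("pics/w2.png",cv2.resize(im[:,:,::-1],(800,600)))
print(proj(p,W(41,-96,22))*1.5625, telemetry.sense()['t'])
```

```text
[[377.05354329 421.12299172]] 10.7583
```

View pics/w2.png

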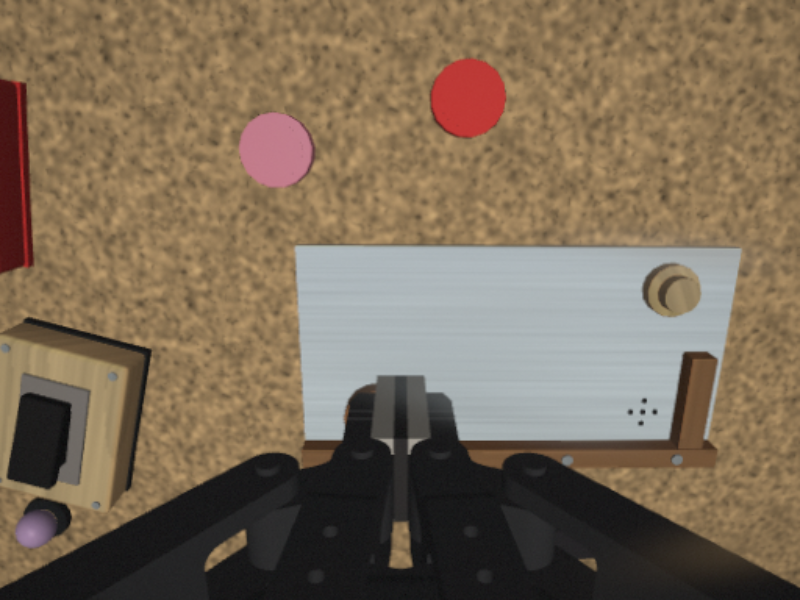

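Only the collar's left edge shows, at (345,400). That fits a centre at (377,421) against the rail. The next tool orientation puts the camera in front, so I'll check again from there.

Run:
```python
from h import *
from cell import r, telemetry, imaging
th=np.radians(20); n=np.array([np.sin(th),np.cos(th)])
nw=n[0]*XJ+n[1]*YJ; ang=np.degrees(np.arctan2(-nw[1],-nw[0])); o=rot(ang)
a=np.array([41,-96])-46*n
r.move_to(W(*a,180),o); r.wait(.2)
p=imaging.camera_params('wrist'); im,d=imaging.get_image('wrist'); np.savez("w3.npz",im=im,d=d,**p)
cv2.imwrite("pics/w3.png",cv2.resize(im[:,:,::-1],(800,600)))
print(ang,proj(p,W(41,-96,22))*1.5625, telemetry.sense()['t'],telemetry.sense()['joints'])
hsv=seg(im);H,S,V=[hsv[...,i].astype(int) for i in range(3)]
u,v=proj(p,W(41,-96,22))[0].astype(int); roi=np.zeros(V.shape,bool); roi[max(v-40,0):v+40,u-40:u+40]=1
m=(roi&(V<45)).astype(np.uint8); cs,_=cv2.findContours(m,0,cv2.CHAIN_APPROX_NONE); k=max(cs,key=cv2.contourArea)
e=cv2.fitEllipse(cast(p,k.reshape(-1,2),22)[:,:2].astype(np.float32).reshape(-1,1,2)); print(e,J(e[0]))
```

```text
-123.01703415605945 [[399.21168843 196.19224667]] 12.5917 [-2.57689476e-01  3.45570012e-01  1.66050396e+00 -2.99784598e-05
  1.13532855e+00  3.18264084e-01]Traceback (most recent call last):
  File "<stdin>", line 12, in <module>
ValueError: max() iterable argument is empty
```

View pics/w3.png

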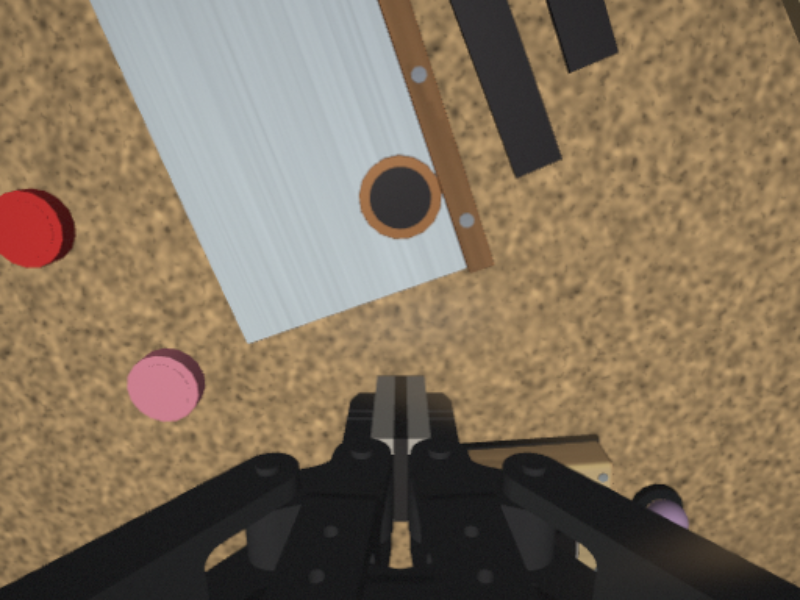

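The collar centre is at (400,197), and the predicted against-rail position projects to (399,196). It is touching the rail, so I'll slide it along.

Run:
```python
from h import *
from cell import r, telemetry, imaging
th=np.radians(20); n=np.array([np.sin(th),np.cos(th)])
a=np.array([41,-96])-46*n; b=np.array([41,97])-34*n; a1=np.array([41,-96])-35*n
r.movel(W(*a,13.5),velocity=150); r.movel(W(*a1,13.5),velocity=60); r.wait(.1)
hit=r.movel(W(b[0],b[1]+5,13.5),velocity=60,force_limit=6)
s=telemetry.sense(); print(hit,s['t'],J(s['position']),'exp',b,s['position'][2],s['ft_force'])
r.wait(.3)
c=J(s['position'])-25*n; r.movel(W(*c,13.5),velocity=80); r.movel(W(*(c-30*n),180),velocity=200); r.wait(.1)
p=imaging.camera_params('wrist'); im,d=imaging.get_image('wrist'); np.savez("w4.npz",im=im,d=d,**p)
cv2.imwrite("pics/w4.png",cv2.resize(im[:,:,::-1],(800,600)))
print(proj(p,W(41,97,22))*1.5625, telemetry.sense()['t'])
```

```text
True 17.2 [28.6 63.9] exp [29.37131513 65.05045089] 12.991205586741199 [ 0.01107769 -1.00215226  0.21061707]
[[402.53534944 108.41748772]] 19.1083
```

View pics/w4.png

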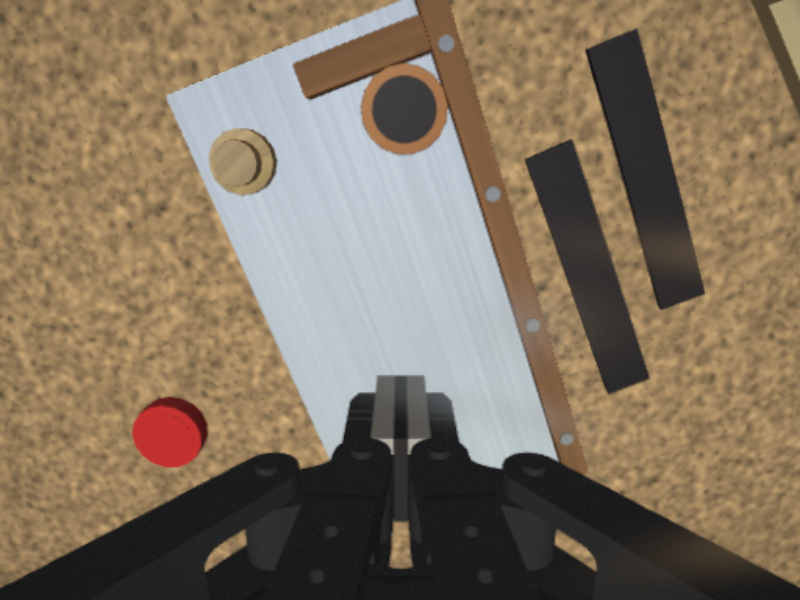

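The collar is at (404,109), with (402.5,108.4) expected, touching both rail and stop. The plug and strips are undisturbed. Now the rocker.

Run:
```python
from h import *
from cell import r, telemetry, imaging
a=np.radians(-28.75); ax=np.array([np.cos(a),np.sin(a)]); c=np.array([527.1,-311.5]); t=c+23*ax
r.move_to(np.r_[t,110],rot(-28.75)); r.movel(np.r_[t,72],velocity=80); r.wait(.2)
hit=r.movel(np.r_[t,48],velocity=25,force_limit=15)
s=telemetry.sense(); print(hit,s['t'],s['position'],s['ft_force'])
r.movel(np.r_[t,110],velocity=100)
t2=c-26*np.array([np.cos(np.radians(-13)),np.sin(np.radians(-13))])
r.move_to(np.r_[t2,230],rot(-13)); r.wait(.2)
p=imaging.camera_params('wrist'); im,d=imaging.get_image('wrist')
cv2.imwrite("pics/w5.png",cv2.resize(im[:,:,::-1],(800,600)))
vv,uu=np.mgrid[110:265,190:320]; vv=vv.ravel();uu=uu.ravel(); zz=d[vv,uu]
n=cv2.undistortPoints(np.c_[uu,vv].astype(float).reshape(-1,1,2),K(p),dist(p)).reshape(-1,2)
X=(np.c_[n,np.ones(len(n))]*zz[:,None]-p['tvec'])@cv2.Rodrigues(p['rvec'])[0]
L=X[:,:2]-c; l=L@ax; w=L@np.array([-ax[1],ax[0]]); k=(zz>0)&(abs(l)<26)&(abs(w)<11)
f=np.polyfit(l[k],X[k,2],1); print('tilt deg along +x',np.degrees(np.arctan(f[0])),'z0',f[1])
im,d=imaging.get_image('top'); cv2.imwrite("pics/t5.png",cv2.resize(im[:,:,::-1],(800,600)))
print(telemetry.sense()['t'])
```

```text
True 22.6167 [ 548.77535086 -323.42439079   53.3736464 ] [-0.20402403  0.05048985  5.76616226]
tilt deg along +x -8.68120093002037 z0 55.38836717403176
24.225
```

View pics/w5.png

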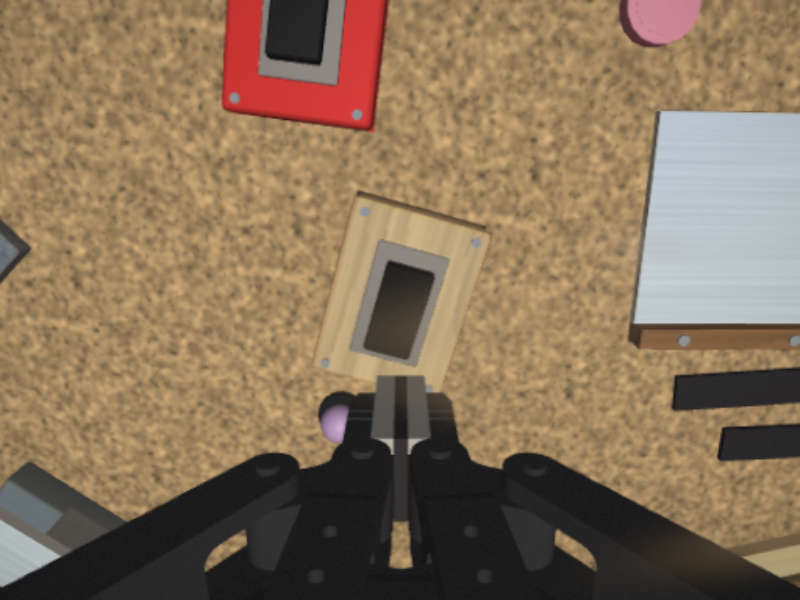

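View pics/t5.png

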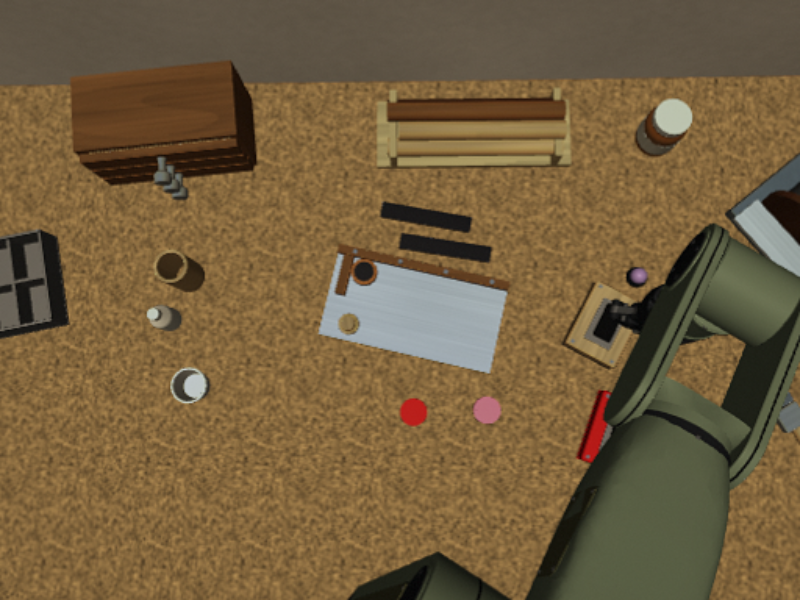

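The wrist view shows the rocker at (400,311), now tilted −8.7° towards +x, so it is fully on. The top view shows the collar at (364,272), over the holes and in the corner, with everything else where it was. Handing in.

```bash
python3 -c "
from cell import order
print(order.job_done())"
```

```text
the job is handed in; nothing more can be done
None
```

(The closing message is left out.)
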